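# Assemble the ornament drying stand: spacer and hanger plate on the splined column

### The job

Put the two loose toothed plates on the splined column of the drying stand, alternating: first the spacer plate, fully home on the column's flange with its short tab pointing opposite to the foot's toe, then the hanger plate, fully home on the spacer with its long arm over the toe (each as near to that as the splines allow). The column's splines may sit up to 30 degrees or so turned in the foot, so feel for them: never force a plate (never 30 N or more), and leave everything else on the bench where it is.

Things in the scene. Friction and masses are not known exactly. Their poses are not given: they have to be found in the camera images.
- stand: Grey drying stand bolted to the bench, fixed. Origin on the column's axis at bench level, z up, +x along the toe. Round foot 84 mm across, 12 mm high. Above it, on the column, a flange 72 mm across, top 25 mm above the origin: the spacer seats there. Toe 24 mm wide, 12 mm high, reaching 100 mm from the axis along +x. 30 N or more between a plate and the stand, or plate and plate, is too much.
- column_top (a point): On the axis, 64 mm above the stand's origin, at the tops of the column's four splines (7 mm wide, to 20 mm from the axis, 90 deg apart); axes are the STAND's. Core radius 13.8; pilot nose: straight to 68 mm, taper to radius 8 at 78. Clamped at an unreported angle: one spline is within 32 deg of the stand's +x. Column and flange are sprung: sink 1 mm per N past 4 N, up to 10 mm, then rigid.
- spacer: Spacer plate, steel, about 0.15 kg, flat on the bench. Hexagonal plate 72 mm across flats, 5 mm thick, with a short broad tab (30 mm wide, 5 thick) reaching 62 mm from the bore's axis along its +x. Origin on the bore's axis at the underside, z up. Slides onto the splines only where its +x is at a multiple of 90 deg from a spline (play 1.4 mm, 5 deg). Home: origin 25 mm above the stand's.
- spacer_collar (a point): On the spacer's bore axis, top of its collar, 20 mm above the underside. Collar: hexagonal, 56 mm across flats, from 5 to 20 mm up; grip it from above by two flats that face away from each other (normals at 30, 90, 150 deg from plate +x). Bore 44 mm across flats with four inward teeth at 45, 135.. deg, 16 mm wide, flat, tips 15 mm from the axis, 10 mm high from the underside.
- spacer_tab (a point): Point on the spacer's tab, 50 mm from the bore's axis along the spacer's +x, 2.5 mm above its underside; axes as the spacer's.
- hanger: Hanger plate, bare steel, about 0.17 kg, flat on the bench. Same hexagonal plate, but with a long narrow arm (14 mm wide, 5 thick) reaching 97 mm from the bore's axis along its +x, with an upturned lip 13 mm high at the end. Origin on the bore's axis at the underside, z up. Engages the splines as the spacer does. Home on the spacer's collar: origin 45 mm above the stand's.
- hanger_collar (a point): On the hanger's bore axis, top of its collar, 20 mm above the underside. Collar, bore and teeth are the same as the spacer's.
- hanger_arm (a point): Point on the hanger's arm, 50 mm from the bore's axis along the hanger's +x, 2.5 mm above its underside; axes as the hanger's.
- ornament: Bystander: glass angel ornament standing on its skirt, 52 mm across, 90 mm high. Origin: centre of its underside.
- tape_roll: Bystander: roll of tape lying flat, 84 mm across, 25 mm high. Origin: centre of its underside.
- pot_a: Bystander: small closed paint pot, 42 mm across, 42 mm high. Origin: centre of its underside.
- pot_b: Bystander: small closed paint pot like the other, 42 mm across, 42 mm high. Origin: centre of its underside.
- jar: Bystander: closed rinsing jar, 80 mm across, 110 mm high. Origin: centre of its underside.
- brush: Bystander: paint brush lying on the bench, 190 mm long. Origin near its middle, at bench level.
- sponge_block: Bystander: yellow block 70 x 70 x 50 mm high. Origin: centre of its underside.

How it is judged:
On the way, in this order (a step that is already met when the one before it is completed fails the run):
1. the spacer is fully home on the column's flange, its tab opposite to the toe (horizontal distance between spacer and stand below 0.004 m and z of spacer in the frame of stand between 0.014 and 0.0275 m and angle between spacer's own z axis and vertical below 0.06 rad and x of spacer_tab in the frame of stand below -0.0354 m), for 0.2 s.
2. the hanger plate is fully home on the spacer, its arm over the toe (all of step 1 and horizontal distance between hanger and stand below 0.004 m and z of hanger in the frame of stand between 0.034 and 0.0485 m and angle between hanger's own z axis and vertical below 0.06 rad and x of hanger_arm in the frame of stand above 0.0354 m), for 0.2 s.
At the end, for the whole second after the job is handed in: Spacer flat on the flange (underside 14 to 27.5 mm above the stand origin), tab within about 45 degrees of opposite the toe; hanger flat on the spacer (34 to 48.5 mm), arm within about 45 degrees of the toe; both within 4 mm of the axis, tilt under 0.06 rad, released and at rest (all of step 2 and linear speed of each of spacer, hanger below 0.02 m/s and angular speed of each of spacer, hanger below 0.2 rad/s); the robot touches nothing.
It fails at once if a plate is pressed or knocked against the stand, or the hanger against the spacer, with 30 N or more (contact force between spacer and stand above 30 N or contact force between hanger and stand above 30 N or contact force between hanger and spacer above 30 N).
It fails at once if a bystander is moved by more than 25 mm (distance of any of ornament, tape_roll, pot_a, pot_b, jar, brush, sponge_block from where it was at the start of the episode above 0.025 m).
It also fails if it takes over 72 s, if anything falls off the work surface, if the arm or the gripper's body presses on something with over 40 N, if the wrist force passes 120 N, or if a joint passes its speed limit or range.

### The arm

A 6-joint arm with a two-finger parallel gripper is mounted at the origin on the work surface. World frame = base frame: x ahead of the robot, y to its left, z up, the work surface at z = 0. Lengths are in m, angles in rad, forces in N, time in s.
With the tool pointing down it reaches from about 0.3 to 0.775 m from the base axis. Payload 14.6 kg.
Tool frame: the origin (TCP) lies on the centre line of the jaws, within the pads' length; the fingertips stand manip.tip_reach ahead of it and the grasp point (between the pads) lies 8 mm behind it (manip.tip_reach is the distance from the TCP to the fingertips, in m); z points along the fingers, y is the line along which they close (so a half turn about z gives the same grasp; the last joint's range is limited). The gripper opens to 85 mm and grips with 20 to 120 N. Pads are 22 mm wide; open, the fingers measure 114 mm over their backs; the gripper's body (76 mm by 85 mm) begins 54 mm behind the grasp point. The pads swing forward as they close: fully open they stand 13 mm farther back than shut.
Start: joints at [1.086, 0.3, 1.521, -0, 1.321, -0.067], TCP at [0.223, 0.503, 0.242] pointing down, gripper open.
Joint ranges: [-3.03, 3.03], [-0.79, 2.21], [0.23, 2.52], [-1.04, 4.18], [0, 3.07], [-2.55, 2.55]. Speed limits (rad/s): [2.22, 2.22, 2.57, 3.14, 3.14, 3.14].

### API

Orientations are given as a rotation vector (axis times angle).
In Python, from workcell import manip gives the robot as it stands. Calls block until the motion is done:
- manip.reach(position, orientation): joint-space move of the TCP to a pose.
- manip.move_linear(position, ori=None, vel=0.15): straight line of the TCP; ori=None keeps the orientation; vel is the mean speed in m/s.
- manip.goto_joints(angles): joint-space move.
- manip.release() and manip.close(grasp_force=None): open the fingers fully, or close them until they stop; grasp_force is the grip in N (None keeps the last).
- manip.dwell(seconds).
- manip.solve_ik(position, orientation): joint angles nearest the present ones, or None.
- manip.get_obs(): the state.
- manip.snapshot(name): name is "scene" or "top" or "wrist"; returns the picture (420x560x3 uint8, red, green, blue); there is no depth.
- manip.get_calibration(name): a dict with "camera_matrix" (3x3 intrinsics, pixels), "R" (3x3) and "t" (3): a world point X has camera coordinates R X + t. Camera axes: x right, y down, z forward; pixel columns grow to the right and rows downward; lengths in m; the calibration is good to about 2 mm. The wrist camera is an equidistant fisheye: a pixel r from the principal point sees the ray r / f radians off the axis. A picture is of the moment at which its call begins: read the wrist's pose just before it. get_calibration takes no time and is no camera call; for the wrist camera it gives the pose at the moment of the call.
A pose or a line that the arm cannot do raises manip.IKError and nothing moves.
- manip.close_job(): hands the job in; it is judged then, once.
The state is a dict: "clock": time; "q": joint angles; "qd": joint speeds; "tau": joint torques, N m; "eef_pos": TCP position; "tool_rot": TCP orientation; "force": force on the tool from outside, world axes, zero at the start; "ft_torque": the same for the moment, N m; "opening": opening from 0.0 (shut) to 1.0 (fully open); "gripper_force": force on a finger pad.
Only numpy, scipy, OpenCV 4.12 (cv2) and the standard library are available. Lean on these libraries where they do the work, as an engineer would, in place of code of your own. Each camera call takes 0.05 s, during which the arm holds its last target. There are 200 camera calls.

## Working session

There is one attempt and no reset: what is moved stays moved. The work goes in short steps, each a Python script; the robot and the scene stay as the last script left them, time stands still between calls to the robot, and variables do not carry over. Pictures are saved under pics/ and viewed, at most 10 in all, crops included, and the job is handed in when it is done.

```bash
mkdir -p pics; python3 - <<'E'
from workcell import manip
import cv2,numpy as np
for n in ["top","scene"]:
    im=manip.snapshot(n); cv2.imwrite(f"pics/{n}0.png",im[:,:,::-1])
    c=manip.get_calibration(n); print(n,c["camera_matrix"].tolist(),np.round(c["R"],4).tolist(),c["t"])
o=manip.get_obs(); print({k:np.round(v,3).tolist() if not isinstance(v,(float,str)) else v for k,v in o.items()}, manip.tip_reach)
c=manip.get_calibration("wrist"); print(c)
E
```

```text
top [[459.5842189667073, 0.0, 281.67300585575964], [0.0, 459.5842189667073, 215.53197902475884], [0.0, 0.0, 1.0]] [[0.0226, -0.9997, -0.0111], [-0.9877, -0.0206, -0.1552], [0.1549, 0.0145, -0.9878]] [-0.00755609  0.56090844  1.32075272]
scene [[448.7907472101857, 0.0, 275.56384354407334], [0.0, 448.7907472101857, 214.0899996248193], [0.0, 0.0, 1.0]] [[-0.3538, 0.9352, -0.0166], [0.7566, 0.2757, -0.5929], [-0.5499, -0.2224, -0.8051]] [ 0.20593881 -0.37166047  1.47165982]
{'clock': 0.1, 'q': [1.086, 0.3, 1.522, -0.0, 1.321, -0.067], 'qd': [0.001, -0.003, 0.001, 0.0, 0.001, 0.0], 'tau': [0.002, -54.437, -36.237, -0.0, 0.003, 0.0], 'eef_pos': [0.223, 0.503, 0.242], 'tool_rot': [-0.651, -3.073, 0.002], 'force': [-0.121, 0.483, 0.148], 'ft_torque': [0.039, 0.014, -0.023], 'gripper_force': 0.0, 'opening': 1.0007872948925096} 0.011
{'camera_matrix': array([[325.1922621 ,   0.        , 277.73631253],
       [  0.        , 325.1922621 , 210.12142694],
       [  0.        ,   0.        ,   1.        ]]), 'R': array([[ 4.06012350e-01,  9.13867576e-01, -1.58018487e-04],
       [ 8.65016596e-01, -3.84253088e-01,  3.22638889e-01],
       [ 2.94788501e-01, -1.31132062e-01, -9.46522119e-01]]), 't': array([-0.5501099 , -0.04087301,  0.38114226])}
```

View pics/top0.png

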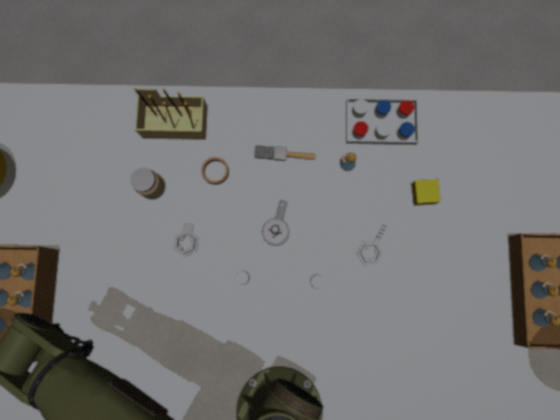

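View pics/scene0.png

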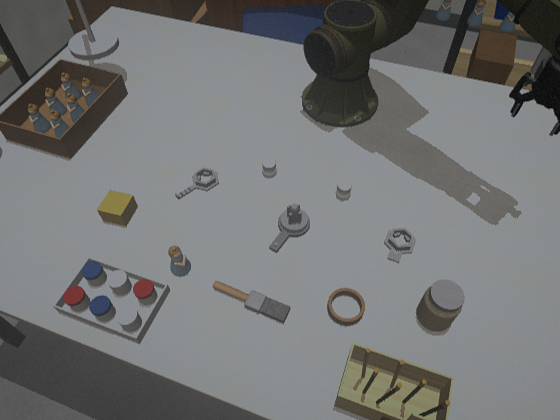

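Top view: spacer at (186,243), stand at (275,232), hanger at (369,253), pots at (242,278) and (317,281), all clear of each other. The scene view agrees. Next: a wrist close-up over each of the three.

```bash
cat > h.py <<'E'
from workcell import manip
import cv2,numpy as np
from scipy.spatial.transform import Rotation as Rn
def down(yaw):  # tool x at angle yaw, z down
    c,s=np.cos(yaw),np.sin(yaw)
    return Rn.from_matrix(np.array([[c,s,0],[s,-c,0],[0,0,-1]])).as_rotvec()
def yawnow():
    m=Rn.from_rotvec(manip.get_obs()["tool_rot"]).as_matrix(); return np.arctan2(m[1,0],m[0,0])
def cast(c,uv,z,fish=False):
    K=c["camera_matrix"];R=np.array(c["R"]);t=np.array(c["t"])
    uv=np.atleast_2d(np.array(uv,float)); x=(uv-K[:2,2])/[K[0,0],K[1,1]]
    if fish:
        r=np.linalg.norm(x,axis=1,keepdims=True)+1e-12
        d=np.hstack([x/r*np.sin(r),np.cos(r)])
    else: d=np.hstack([x,np.ones((len(x),1))])
    d=d@R; C=-R.T@t
    return C+d*((z-C[2])/d[:,2])[:,None]
def wpix(c,P):
    X=np.atleast_2d(P)@np.array(c["R"]).T+c["t"]; r=np.linalg.norm(X[:,:2],axis=1)
    th=np.arctan2(r,X[:,2]); K=c["camera_matrix"]
    return X[:,:2]/r[:,None]*th[:,None]*K[0,0]+K[:2,2]
def ortho(im,c,ctr,z,half=0.12,mm=0.5):  # rectified view of plane z: col = +x, row = -y
    n=int(half*2000/mm); g=(np.arange(n)+.5)*mm/1000-half
    X,Y=np.meshgrid(ctr[0]+g,ctr[1]-g)
    p=wpix(c,np.c_[X.ravel(),Y.ravel(),np.full(X.size,z)]).astype(np.float32).reshape(n,n,2)
    return cv2.remap(im,p[...,0],p[...,1],cv2.INTER_CUBIC)
E
python3 - <<'E'
from h import *
c=manip.get_calibration("top")
P={k:cast(c,uv,z)[0] for k,uv,z in [("spacer",(186,243),.01),("stand",(275,232),.03),("hanger",(369,253),.01)]}
for k,uv,z in [("pot1",(242,278),.042),("pot2",(317,281),.042),("jar",(146,178),.1),("tape",(215,171),.02)]: print(k,cast(c,uv,z)[0])
w=manip.get_calibration("wrist"); o=manip.get_obs(); m=Rn.from_rotvec(o["tool_rot"]).as_matrix()
off=m.T@(-w["R"].T@w["t"]-o["eef_pos"]); print("cam in tool",off,"axis in tool",m.T@w["R"][2])
ax=m.T@w["R"][2]
for k in ["spacer","stand","hanger"]:
    p=P[k]; q1=np.arctan2(p[1],p[0]); yaw=q1+np.pi/2
    M=Rn.from_rotvec(down(yaw)).as_matrix()
    zc=.25; cam=M@off; a=M@ax
    pos=p[:2]-(cam+a*(zc-p[2])/-a[2])[:2]*1.0
    pos=np.r_[pos,zc-cam[2]]
    try: manip.reach(pos,down(yaw))
    except manip.IKError as e:
        print(k,"IK",pos,e); continue
    manip.dwell(.3); w=manip.get_calibration("wrist"); im=manip.snapshot("wrist")
    np.savez(f"{k}_w0.npz",im=im,R=w["R"],t=w["t"],camera_matrix=w["camera_matrix"],p=p)
    print(k,p,pos,manip.get_obs()["clock"])
    cv2.imwrite(f"pics/{k}_raw.png",im[:,:,::-1])
ims=[]
for k in P:
    try:d=np.load(f"{k}_w0.npz")
    except: continue
    ims.append(cv2.resize(d["im"][:,:,::-1],(400,300)) )
while len(ims)<4: ims.append(np.zeros_like(ims[0]))
cv2.imwrite("pics/mos.png",np.vstack([np.hstack(ims[:2]),np.hstack(ims[2:])]))
E
```

```text
pot1 [0.37461655 0.11608018 0.042     ]
pot2 [ 0.37087086 -0.10229446  0.042     ]
jar [0.6537556  0.39859304 0.1       ]
tape [0.69887368 0.21300096 0.02      ]
cam in tool [ 0.08411419  0.00026212 -0.13208141] axis in tool [-3.22696913e-01  7.58864908e-04  9.46502048e-01]
spacer [0.47618433 0.29232946 0.01      ] [0.47699477 0.29014051 0.11791859] 1.775
stand [0.51296619 0.02363619 0.03      ] [0.51294739 0.01451746 0.11791859] 3.2
hanger [ 0.45800664 -0.25923197  0.01      ] [ 0.45648333 -0.26100054  0.11791859] 4.6333
```

View pics/mos.png

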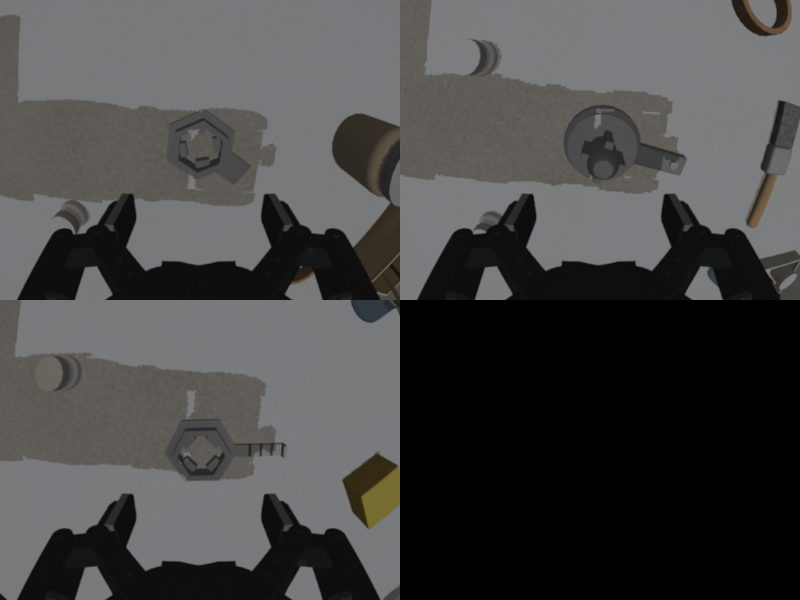

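Wrist views in the mosaic (400x300 tiles): spacer at (200,145) with its tab to the lower right, stand at (200,145) with its toe to the right, and hanger at (200,150) with its arm to the right. I'll rectify them onto known planes.

```bash
python3 - <<'E'
from h import *
def L(k):
    d=np.load(f"{k}_w0.npz"); return d["im"],d,d["p"]
T=[]
for k,z,half in [("spacer",.02,.075),("hanger",.02,.075),("stand",.064,.05),("stand",.012,.12)]:
    im,c,p=L(k); o=ortho(im,c,p,z,half,half*2000/300)
    o=np.clip(o.astype(float)*1.9,0,255).astype(np.uint8)
    for v in range(0,300,50): o[v,::10]=[255,0,0]; o[::10,v]=[255,0,0]
    T.append(o)
m=np.vstack([np.hstack(T[:2]),np.hstack(T[2:])]); cv2.imwrite("pics/ortho.png",m[:,:,::-1])
E
```

```text
(no output)
```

View pics/ortho.png

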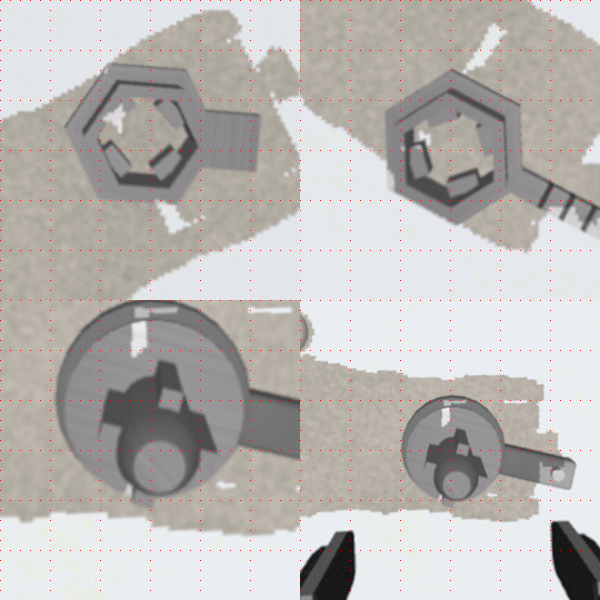

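The rectified tiles show the spacer centred near (135,132) with its tab toward +x, the hanger near (455,145) with its arm to the lower right, and the toe pointing right and slightly down. The splines are hidden by the oblique view, so I'll look from straight above the stand, then the spacer.

```bash
cat >> h.py <<'E'
OFF=np.array([.08411,.00026,-.13208])
def over(k,p,camz,yaw,tag):
    cam=Rn.from_rotvec(down(yaw)).apply(OFF)
    manip.reach(np.r_[p[:2]-cam[:2],camz-cam[2]],down(yaw)); manip.dwell(.3)
    w=manip.get_calibration("wrist"); im=manip.snapshot("wrist")
    np.savez(f"{k}_{tag}.npz",im=im,p=p,**w); return im,w
def plate(im,c,p):
    """plate axis and +x angle from the outline on the plane z=5 mm"""
    mm=.25; o=ortho(im,c,p,.005,.125,mm).astype(int); n=o.shape[0]
    m=((o.max(2)<95)&((o[...,0]-o[...,2])<12)).astype(np.uint8)
    m=cv2.morphologyEx(m,cv2.MORPH_OPEN,np.ones((7,7),np.uint8))
    cs,_=cv2.findContours(m,cv2.RETR_EXTERNAL,cv2.CHAIN_APPROX_NONE)
    cs=[q for q in cs if cv2.contourArea(q)>2000/mm**2]
    q=min(cs,key=lambda q:np.linalg.norm(q.reshape(-1,2).mean(0)-n/2)); f=np.zeros_like(m); cv2.drawContours(f,[q],-1,1,-1)
    k=cv2.getStructuringElement(cv2.MORPH_ELLIPSE,(int(36/mm),)*2)
    hx=cv2.morphologyEx(f,cv2.MORPH_OPEN,k); M=cv2.moments(hx,True); cx=np.array([M["m10"],M["m01"]])/M["m00"]
    yy,xx=np.nonzero(f); r=np.hypot(xx-cx[0],yy-cx[1])*mm; s=(r>44)&(r<60)
    tb=np.array([xx[s].mean(),yy[s].mean()])-cx
    W=p[:2]+(cx-n/2+.5)*[mm,-mm]/np.array(1000.)
    return W,np.arctan2(-tb[1],tb[0]),M["m00"]*mm**2,o,f
E
python3 - <<'E'
from h import *
for k in ["spacer","hanger"]:
    d=np.load(f"{k}_w0.npz"); W,a,A,o,f=plate(d["im"],d,d["p"]); print(k,W,np.degrees(a),A)
S=np.load("stand_w0.npz")["p"]; P=np.load("spacer_w0.npz")["p"]
im,w=over("stand",S,.30,np.pi/2,"w1")
ims,ws=over("spacer",P,.25,np.arctan2(P[1],P[0])+np.pi/2,"w1")
W,a,A,o,f=plate(ims,ws,P); print("spacer",W,np.degrees(a),A,manip.get_obs()["clock"])
T=[ortho(im,w,S,.064,.05,.25), ortho(im,w,S,.012,.12,.6)]
e=np.clip(o,0,255).astype(np.uint8)[300:700,300:700].copy(); e[f[300:700,300:700]==0]//=2
T=[np.clip(t.astype(float)*1.9,0,255).astype(np.uint8) for t in T+[e]]
T[0]=cv2.resize(T[0],(400,400));
m=np.zeros((600,800,3),np.uint8); m[:400,:400]=T[0]; m[:400,400:]=T[1]; m[400:,:200]=cv2.resize(T[2],(200,200))
cv2.imwrite("pics/ov.png",m[:,:,::-1])
E
```

```text
spacer [0.47681406 0.27354441] 101.82889368611946 12558.5
hanger [ 0.45787221 -0.24569802] 95.38817299822563 5825.875
spacer [0.45984778 0.18759511] 60.63088879407379 2275.8125 7.3
```

View pics/ov.png

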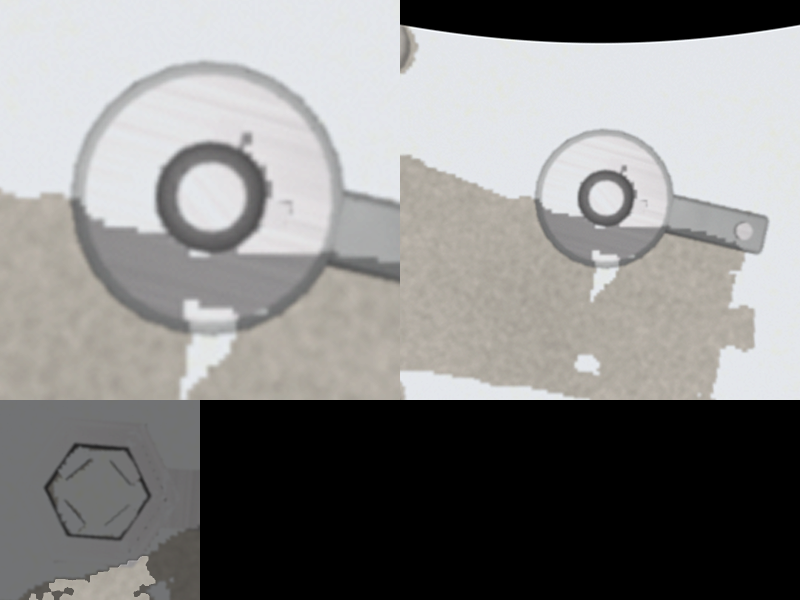

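From above, the nose ring is at (210,196) in the left tile, with the toe heading about -12°. The lit splines barely contrast with the flange, and the bore of the spacer shows as a clean dark hexagon. I'll measure the bore hexagon and nose disc, and stretch contrast around the splines.

```bash
cat >> h.py <<'E'
def bore(im,c,p,zr=.02,thr=45):
    """axis and hex angle (mod 60) from the dark bore wall, seen from above; plane of the collar top"""
    mm=.2; o=ortho(im,c,p,zr,.05,mm); g=cv2.cvtColor(o,cv2.COLOR_RGB2GRAY); n=g.shape[0]
    m=(g<thr).astype(np.uint8)
    cs,_=cv2.findContours(m,cv2.RETR_EXTERNAL,cv2.CHAIN_APPROX_NONE)
    h=cv2.convexHull(max(cs,key=lambda q:cv2.contourArea(cv2.convexHull(q))))
    f=np.zeros_like(m); cv2.drawContours(f,[h],-1,1,-1); yy,xx=np.nonzero(f); cx=np.array([xx.mean(),yy.mean()])
    zc=(xx-cx[0])-1j*(yy-cx[1]); a=np.degrees(np.angle((zc**6).sum()))/6
    return p[:2]+(cx-n/2+.5)*[mm,-mm]/np.array(1000.),a,f.sum()*mm**2,g
E
python3 - <<'E'
from h import *
d=np.load("spacer_w1.npz"); P=d["p"]
for thr in (35,45,55): r=bore(d["im"],d,P,thr=thr); print(thr,r[0],r[1],r[2])
S=np.load("stand_w1.npz"); w0=np.load("stand_w0.npz"); p=S["p"]
# nose: bright disc inside ring
mm=.2; o=ortho(S["im"],S,p,.078,.05,mm); g=cv2.cvtColor(o,cv2.COLOR_RGB2GRAY)
_,m=cv2.threshold(g,0,255,cv2.THRESH_OTSU)
n,l,st,ce=cv2.connectedComponentsWithStats((g>75).astype(np.uint8))
for i in range(1,n):
    if 100<st[i,4]*mm*mm<350: print("disc",st[i,4]*mm*mm,p[:2]+(ce[i]-250+.5)*[mm,-mm]/np.array(1000.))
for z,r in ((.025,36),(.012,42),(.068,13.8),(.078,8)):
    o=cv2.cvtColor(ortho(S["im"],S,p,z,.06,mm),cv2.COLOR_RGB2GRAY)
    h=cv2.HoughCircles(o,cv2.HOUGH_GRADIENT,1,200,param1=60,param2=8,minRadius=int((r-.8)/mm),maxRadius=int((r+.8)/mm))
    print(z,None if h is None else (p[:2]+(h[0,0,:2]-300+.5)*[mm,-mm]/np.array(1000.),h[0,0,2]*mm))
T=[]
for d in (S,w0):
    o=ortho(d["im"],d,p+[-.0,.0,0],.064,.035,.175); g=cv2.cvtColor(o,cv2.COLOR_RGB2GRAY)
    T.append(cv2.createCLAHE(6,(4,4)).apply(g))
cv2.imwrite("pics/spl.png",np.hstack(T))
E
```

```text
Traceback (most recent call last):
  File "h.py", line 52, in bore
    h=cv2.convexHull(max(cs,key=lambda q:cv2.contourArea(cv2.convexHull(q))))
                     ~~~^^^^^^^^^^^^^^^^^^^^^^^^^^^^^^^^^^^^^^^^^^^^^^^^^^^^
ValueError: max() iterable argument is empty
```

```bash
python3 - <<'E'
from h import *
d=np.load("spacer_w1.npz"); P=d["p"]
for thr in (55,65,75,85,95):
    try: r=bore(d["im"],d,P,thr=thr); print(thr,r[0],r[1],r[2])
    except Exception as e: print(thr,"-")
S=np.load("stand_w1.npz"); w0=np.load("stand_w0.npz"); p=S["p"]; mm=.2
for z,r in ((.025,36),(.012,42),(.068,13.8),(.078,8)):
    o=cv2.cvtColor(ortho(S["im"],S,p,z,.06,mm),cv2.COLOR_RGB2GRAY)
    h=cv2.HoughCircles(o,cv2.HOUGH_GRADIENT,1,200,param1=60,param2=8,minRadius=int((r-.8)/mm),maxRadius=int((r+.8)/mm))
    print(z,None if h is None else (p[:2]+(h[0,0,:2]-300+.5)*[mm,-mm]/np.array(1000.),h[0,0,2]*mm))
T=[]
for d in (S,w0):
    o=ortho(d["im"],d,p,.064,.035,.175); g=cv2.cvtColor(o,cv2.COLOR_RGB2GRAY)
    T.append(cv2.createCLAHE(6,(4,4)).apply(g))
cv2.imwrite("pics/spl.png",np.hstack(T))
E
```

```text
55 [0.45386293 0.29767303] 27.04309283031631 51.96000000000001
65 [0.47591625 0.31498623] -2.7660101703380313 154.16000000000003
75 [0.47614179 0.31462728] -3.1661030191032093 187.12000000000003
85 [0.47508376 0.29611254] -4.591338266046552 1690.4000000000003
95 [0.49126665 0.25564917] 11.266397713957828 2092.6800000000003
0.025 (array([0.51636619, 0.02843619]), np.float32(36.04))
0.012 (array([0.51556619, 0.02383619]), np.float32(42.04))
0.068 (array([0.51556619, 0.02423619]), np.float32(13.6))
0.078 (array([0.51556619, 0.02443619]), np.float32(8.16))
```

View pics/spl.png

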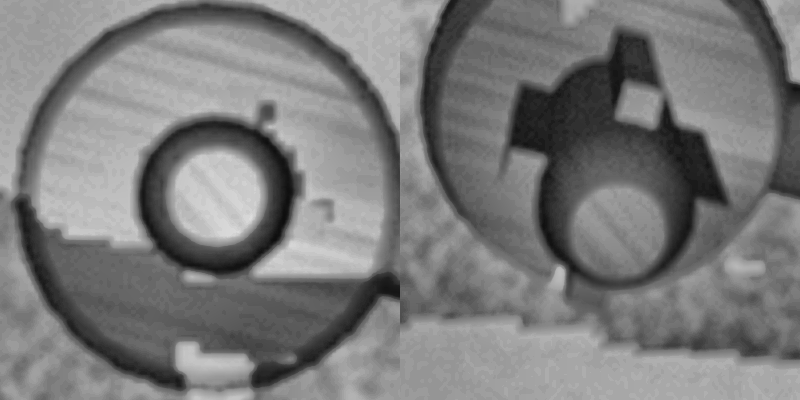

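The spacer bore is at (0.4751, 0.2961) at -4.6°, and its hexagon area of 1690 mm² is close to the expected 1677. The column axis is at (0.5156, 0.0242). In the right tile the lit spline top at (640,103) and the spline corners at (727,205) and (513,148) put the splines at about -14.5° mod 90, with the toe at about -12°. Now to grip the spacer and bring it over the column.

```bash
cat >> h.py <<'E'
AX=np.array([.51556,.0242]); SPL=np.radians(-14.5)
def st(tag=""):
    o=manip.get_obs(); print(tag,"t%.1f"%o["clock"],"pos",np.round(o["eef_pos"],4),"F",np.round(o["force"],2),"T",np.round(o["ft_torque"],2),"op %.3f gf %.1f q6 %.2f"%(o["opening"],o["gripper_force"],o["q"][5])); return o
def pick(xy,yaw,grip=60,z=.017):
    manip.reach(np.r_[xy,.09],down(yaw)); manip.move_linear(np.r_[xy,z],vel=.12); st("low")
    manip.close(grip); st("closed"); manip.move_linear(np.r_[xy,.14],vel=.15); manip.dwell(.2); return st("up")
E
python3 - <<'E'
from h import *
xy=np.array([.47508,.29611]); yaw=np.radians(-4.6+180)
pick(xy,yaw)
pl=yaw+np.radians(170.1)
q=manip.solve_ik(np.r_[AX,.15],down(pl)); print(None if q is None else np.round(q,2))
if q is not None:
    manip.goto_joints(q); manip.dwell(.3); st("over")
E
```

```text
low t8.8 pos [0.4755 0.2962 0.0176] F [0.41 0.36 0.19] T [-0.   -0.02 -0.02] op 1.001 gf 0.0 q6 -1.00
closed t9.2 pos [0.4756 0.2964 0.0182] F [-1.76 -1.74  7.2 ] T [-0.18  0.32 -0.05] op 0.637 gf 63.9 q6 -1.00
up t10.4 pos [0.4748 0.296  0.1392] F [ 0.14  0.24 -0.26] T [ 0.01  0.01 -0.01] op 0.637 gf 63.2 q6 -1.00
[-0.02  0.32  1.72 -0.    1.1   1.8 ]
over t13.1 pos [0.5156 0.0243 0.15  ] F [-0.59  1.23 -0.79] T [-0.    0.06  0.05] op 0.634 gf 63.2 q6 1.80
```

```bash
cat >> h.py <<'E'
def frc(n=4):
    F=[]
    for _ in range(n): manip.dwell(.02); o=manip.get_obs(); F.append(np.r_[o["force"],o["ft_torque"]])
    return np.mean(F,0),o
def descend(xy,yaw,z0,z1,base,step=.002,fmax=6.,vel=.04):
    """guarded descent of the TCP; yields lateral shifts to sideways force; returns xy,z,reason"""
    xy=np.array(xy,float); z=z0
    while z>z1+1e-6:
        z=max(z-step,z1); manip.move_linear(np.r_[xy,z],ori=down(yaw),vel=vel)
        F,o=frc(2); d=F-base
        print("z%.4f act%.4f xy %s dF %s Tz %.2f t%.1f"%(z,o["eef_pos"][2],np.round((o["eef_pos"][:2]-AX)*1e3,2),np.round(d[:3],1),d[5],o["clock"]))
        if d[2]>fmax: return xy,z,"stop"
        lat=np.hypot(*d[:2])
        if lat>3: xy=xy+d[:2]/lat*.0004
    return xy,z,"done"
E
python3 - <<'E'
from h import *
yaw=np.radians(-4.6+180+170.1)
manip.move_linear(np.r_[AX,.102],ori=down(yaw),vel=.1); manip.dwell(.3)
b,_=frc(8); print(b); np.save("base.npy",b)
print(descend(AX,yaw,.102,.083,b))
im=manip.snapshot("wrist"); cv2.imwrite("pics/ins1.png",cv2.convertScaleAbs(im[:,:,::-1],alpha=1.8))
E
```

```text
[-0.15936336  0.24608926 -1.11883843  0.00436009  0.00291394 -0.01614375]
z0.1000 act0.0999 xy [-0.08 -0.  ] dF [-0.  -0.5  0.1] Tz 0.08 t14.4
z0.0980 act0.0979 xy [-0.02 -0.01] dF [-0.1 -0.1 -0.5] Tz 0.02 t14.7
z0.0960 act0.0959 xy [-0.05  0.  ] dF [ 0.7 -0.3 -0.2] Tz 0.04 t15.0
z0.0940 act0.0939 xy [-0.04 -0.  ] dF [ 0.5  0.  -0.6] Tz -0.00 t15.3
z0.0920 act0.0919 xy [-0.03  0.02] dF [-0.1 -0.2 -0.2] Tz -0.01 t15.6
z0.0900 act0.0899 xy [-0.06 -0.01] dF [-0.1 -0.1  0.4] Tz 0.00 t15.9
z0.0880 act0.0879 xy [-0.05 -0.  ] dF [ 0.1 -0.3  0. ] Tz 0.07 t16.1
z0.0860 act0.0859 xy [-0.01 -0.02] dF [ 0.  -0.3 -0.1] Tz 0.05 t16.4
z0.0840 act0.0839 xy [-0.01 -0.03] dF [ 0.5 -0.4 -0.3] Tz 0.02 t16.7
z0.0830 act0.0830 xy [ 0.   -0.01] dF [ 0.4 -0.5 -1. ] Tz 0.03 t17.0
(array([0.51556, 0.0242 ]), 0.083, 'done')
```

View pics/ins1.png

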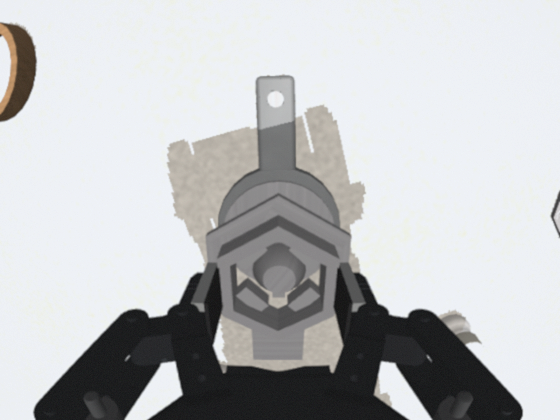

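The spacer is level, its bore is over the nose at (280,275), its tab points away from the toe at (276,100), and there is no contact force. Continuing down over the splines.

```bash
python3 - <<'E'
from h import *
yaw=np.radians(-4.6+180+170.1); b=np.load("base.npy")
print(descend(AX,yaw,.083,.0405,b,fmax=5.))
E
```

```text
z0.0810 act0.0809 xy [-0.02 -0.01] dF [ 0.7 -0.6 -0. ] Tz 0.02 t17.3
z0.0790 act0.0789 xy [-0.03 -0.01] dF [ 0.9 -1.2 -0.1] Tz 0.03 t17.6
z0.0770 act0.0769 xy [-0.04 -0.02] dF [ 0.4 -1.  -0.8] Tz -0.01 t17.9
z0.0750 act0.0749 xy [-0.04 -0.01] dF [ 0.6 -0.6 -0.8] Tz 0.04 t18.2
z0.0730 act0.0729 xy [-0.03  0.01] dF [ 1.3 -1.1  0.1] Tz 0.02 t18.5
z0.0710 act0.0709 xy [-0.06 -0.02] dF [ 1.3 -1.3 -1. ] Tz -0.01 t18.7
z0.0690 act0.0689 xy [-0.06 -0.01] dF [ 0.8 -1.5 -0.8] Tz 0.02 t19.0
z0.0670 act0.0669 xy [-0.04 -0.03] dF [ 1.6 -1.7 -0.7] Tz 0.00 t19.3
z0.0650 act0.0649 xy [-0.05  0.01] dF [ 1.7 -1.7 -0.6] Tz 0.04 t19.6
z0.0630 act0.0629 xy [-0.02 -0.  ] dF [ 1.3 -1.5 -1. ] Tz 0.04 t19.9
z0.0610 act0.0609 xy [-0.04 -0.01] dF [ 2.  -2.1 -1.6] Tz 0.08 t20.2
z0.0590 act0.0589 xy [-0.04 -0.02] dF [ 1.9 -1.3 -0.6] Tz 0.02 t20.4
z0.0570 act0.0569 xy [-0.04 -0.  ] dF [ 1.3 -1.8 -0.9] Tz 0.05 t20.7
z0.0550 act0.0549 xy [-0.04  0.01] dF [ 1.6 -1.5 -1.1] Tz 0.02 t21.0
z0.0530 act0.0529 xy [-0.04 -0.  ] dF [ 2.1 -1.8 -1. ] Tz 0.03 t21.3
z0.0510 act0.0509 xy [-0.03 -0.01] dF [ 1.4 -1.9 -0.7] Tz 0.07 t21.6
z0.0490 act0.0489 xy [-0.05 -0.01] dF [ 2.2 -2.2 -1.7] Tz 0.02 t21.9
z0.0470 act0.0468 xy [ 0.09 -0.18] dF [-0.1 -0.7  0.1] Tz 0.01 t22.1
z0.0450 act0.0449 xy [ 0.18 -0.26] dF [ 0.1 -0.5 -0.1] Tz 0.00 t22.4
z0.0430 act0.0432 xy [ 0.46 -0.28] dF [ 1.8 -0.9  2.6] Tz -0.01 t22.7
z0.0410 act0.0412 xy [ 0.47 -0.26] dF [ 0.4 -0.1  5.5] Tz -0.02 t23.0
(array([0.51583807, 0.02391246]), 0.04099999999999997, 'stop')
```

Engaged without a hitch and seated: Fz is 5.5 N at the flange. Release, retreat, check, and measure the hanger from above.

```bash
python3 - <<'E'
from h import *
yaw=np.radians(-4.6+180+170.1)
xy=np.array([.51584,.02391])
manip.move_linear(np.r_[xy,.0425],ori=down(yaw),vel=.05)
manip.release(); manip.dwell(.2); st("rel")
manip.move_linear(np.r_[xy,.15],vel=.15); manip.dwell(.1); st("up")
w=manip.get_calibration("wrist"); im=manip.snapshot("wrist"); np.savez("stand_w2.npz",im=im,**w)
P=np.array([.458,-.259,.01])
imh,wh=over("hanger",P,.25,np.arctan2(P[1],P[0])+np.pi/2,"w1"); st()
for thr in range(35,130,8):
    try: r=bore(imh,wh,P,thr=thr); print(thr,r[0],r[1],r[2])
    except Exception: pass
h=cv2.createCLAHE(4,(4,4)).apply(cv2.cvtColor(ortho(imh,wh,P,.02,.12,.6),cv2.COLOR_RGB2GRAY))
cv2.imwrite("pics/chk.png",np.hstack([h,cv2.convertScaleAbs(cv2.cvtColor(im,cv2.COLOR_RGB2GRAY)[:400,80:480],alpha=1.6)]))
E
```

```text
rel t23.9 pos [0.5158 0.0239 0.0425] F [-0.57 -0.51  0.2 ] T [-0.02 -0.01  0.03] op 1.000 gf 0.0 q6 1.80
up t24.8 pos [0.5154 0.0239 0.1489] F [0.44 0.12 0.21] T [0.05 0.05 0.02] op 0.998 gf 0.0 q6 1.80
 t27.0 pos [ 0.4165 -0.3319  0.1179] F [0.15 0.08 0.11] T [-0.03  0.    0.04] op 0.998 gf 0.0 q6 -0.23
35 [ 0.5009 -0.2914] 30.0 0.08000000000000002
43 [ 0.47642097 -0.27360161] -4.9947562888574 39.68000000000001
51 [ 0.45295713 -0.28275795] -21.457638283907986 78.00000000000001
59 [ 0.45813021 -0.27424454] 0.4377615247558644 724.7200000000001
67 [ 0.45741201 -0.2631239 ] -27.908397743657062 1724.2000000000003
75 [ 0.45101604 -0.2646023 ] -25.437042195268393 2716.2000000000007
83 [ 0.46096823 -0.270462  ] -27.677536211173877 4027.2000000000007
91 [ 0.45118671 -0.27133228] -28.966971281086856 6187.960000000001
99 [ 0.44944067 -0.26989887] 3.194502673256635 7176.440000000001
107 [ 0.44949944 -0.2698492 ] 3.2847942397282828 7193.760000000001
115 [ 0.44959323 -0.26973567] 3.5601055688824093 7227.080000000002
123 [ 0.458 -0.259] -15.0 10000.000000000002
```

View pics/chk.png

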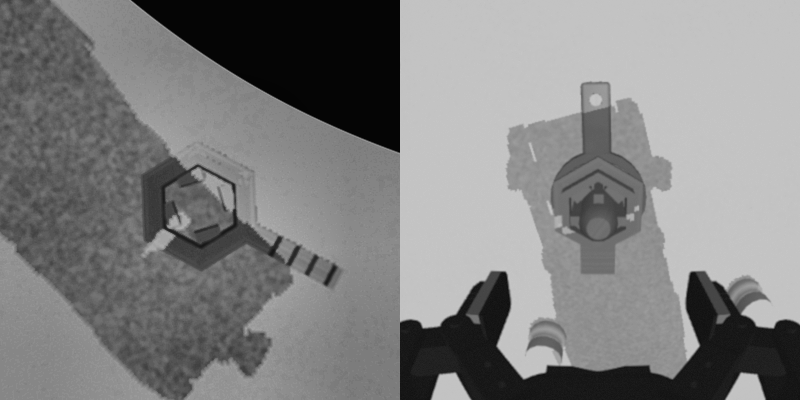

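The spacer sits on the flange with its tab opposite the toe (right tile, centre (598,215)). The hanger bore is at tile (199,205) with its arm at about -28°. Picking the hanger and lowering it.

```bash
python3 - <<'E'
from h import *
d=np.load("hanger_w1.npz"); r=min((bore(d["im"],d,d["p"],thr=t) for t in range(60,72)),key=lambda r:abs(r[2]-1690)); print(r[:3])
xy=r[0]; a=r[1]
assert abs(a+28)<2.5 and np.linalg.norm(xy-[.4574,-.2627])<.0015
yaw=np.radians(a+180); pick(xy,yaw,z=.0185)
pl=yaw+SPL-np.radians(a)
C=np.array([.5157,.02405])
q=manip.solve_ik(np.r_[C,.15],down(pl)); print(np.round(q,2)); manip.goto_joints(q)
manip.move_linear(np.r_[C,.103],ori=down(pl),vel=.1); manip.dwell(.3)
b,_=frc(8); np.save("base2.npy",b); print(b)
print(descend(C,pl,.103,.0625,b,fmax=5.,vel=.05))
E
```

```text
(array([ 0.45741201, -0.2631239 ]), np.float64(-27.908397743657062), np.float64(1724.2000000000003))
low t29.0 pos [ 0.4577 -0.2634  0.0191] F [ 0.05  0.2  -0.  ] T [ 0.01  0.01 -0.06] op 0.999 gf 0.0 q6 -1.68
closed t29.5 pos [ 0.4578 -0.2634  0.0196] F [-3.89  1.84  9.6 ] T [0.27 0.54 0.03] op 0.632 gf 62.7 q6 -1.68
up t30.6 pos [ 0.4572 -0.263   0.1392] F [-0.29  0.54 -2.22] T [ 0.04 -0.01  0.03] op 0.631 gf 63.3 q6 -1.68
[-0.02  0.32  1.72 -0.    1.1  -1.34]
[-0.07072741  0.27980862 -1.78716586 -0.00738435  0.01881041 -0.01291375]
z0.1010 act0.1009 xy [ 0.08 -0.11] dF [ 0.5 -0.6 -0.1] Tz -0.01 t33.1
z0.0990 act0.0989 xy [ 0.1  -0.14] dF [-0.2 -0.3  0.1] Tz 0.04 t33.4
z0.0970 act0.0969 xy [ 0.11 -0.14] dF [ 0.2 -0.3 -0.3] Tz -0.00 t33.6
z0.0950 act0.0949 xy [ 0.11 -0.14] dF [ 0.2 -0.   0.3] Tz 0.01 t33.9
z0.0930 act0.0929 xy [ 0.12 -0.12] dF [ 0.   0.2 -0.4] Tz 0.02 t34.2
z0.0910 act0.0909 xy [ 0.1  -0.15] dF [-0.2  0.1  0.3] Tz 0.02 t34.5
z0.0890 act0.0889 xy [ 0.1  -0.16] dF [ 0.1  0.1 -0.6] Tz -0.01 t34.8
z0.0870 act0.0869 xy [ 0.1  -0.15] dF [ 0.6 -0.7 -0.2] Tz 0.00 t35.1
z0.0
[... 235 characters left out ...]
.16] dF [-0.3 -0.2  0.2] Tz 0.00 t36.2
z0.0770 act0.0769 xy [ 0.08 -0.15] dF [ 0.4 -0.1  0.3] Tz 0.01 t36.5
z0.0750 act0.0749 xy [ 0.11 -0.15] dF [0.8 0.3 0.2] Tz 0.01 t36.8
z0.0730 act0.0729 xy [ 0.09 -0.15] dF [ 0.1 -0.7  0.1] Tz 0.00 t37.0
z0.0710 act0.0709 xy [ 0.08 -0.13] dF [ 0.5 -0.1  0.3] Tz 0.00 t37.3
z0.0690 act0.0689 xy [ 0.11 -0.15] dF [-0.1 -0.8  0.4] Tz 0.00 t37.6
z0.0670 act0.0669 xy [ 0.08 -0.14] dF [ 0.2 -0.4 -0. ] Tz 0.06 t37.9
z0.0650 act0.0649 xy [ 0.1  -0.16] dF [-0.4 -0.7  0.7] Tz 0.03 t38.2
z0.0630 act0.0632 xy [ 0.29 -0.14] dF [ 0.  -0.2  4.3] Tz 0.01 t38.5
z0.0625 act0.0626 xy [ 0.25 -0.15] dF [ 0.5 -0.5  5.6] Tz 0.05 t38.7
(array([0.5157 , 0.02405]), 0.0625, 'stop')
```

Seated at the expected height. Release, retreat and check.

```bash
python3 - <<'E'
from h import *
pl=yawnow(); C=np.array([.5157,.02405])
manip.move_linear(np.r_[C,.064],vel=.05)
manip.release(); manip.dwell(.2); st("rel")
manip.move_linear(np.r_[C,.18],vel=.15); manip.dwell(.2); st("up")
im=manip.snapshot("wrist"); t=manip.snapshot("top")
t=cv2.resize(t[130:310,120:450],None,fx=1.2,fy=1.2)
m=np.zeros((420,560+396,3),np.uint8); m[:,:560]=cv2.convertScaleAbs(im,alpha=1.6); m[:216,560:]=t
cv2.imwrite("pics/fin.png",cv2.resize(m[:,:,::-1],None,fx=.83,fy=.83))
E
```

```text
rel t39.6 pos [0.5157 0.024  0.064 ] F [-0.45 -0.39  0.67] T [-0.04  0.   -0.  ] op 0.995 gf 0.0 q6 -1.34
up t40.7 pos [0.5155 0.024  0.1792] F [ 0.33  0.76 -0.94] T [-0.04  0.01  0.02] op 0.998 gf 0.0 q6 -1.34
```

View pics/fin.png

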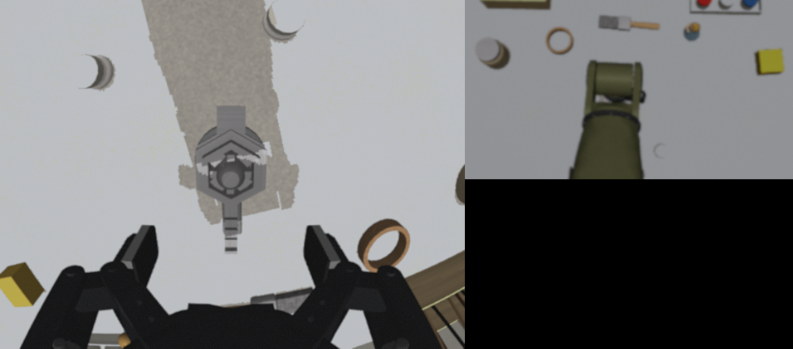

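The hanger is stacked flat on the spacer around the nose at (231,175). Its arm lies over the toe (231,230), the tab is opposite (231,118), and the bystanders look undisturbed.

```bash
python3 -c "
from workcell import manip
print(manip.close_job())"
```

```text
the job is handed in; nothing more can be done
None
```

The job is handed in at about 41 s on the robot's clock: the spacer is on the flange with its tab opposite the toe, the hanger is on the spacer with its arm over the toe, peak measured seating force was 5.6 N, and the hand-in returned no verdict.

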